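Clamp the sleeve coupler in its inspection station

TASK

Two identical hold-down stations stand on the shelf with their levers raised; one holds the grey sleeve coupler (one long straight barrel), the other the right-angle coupler. Take the grip of the lever over the sleeve coupler, squeeze the release button in its side, swing the lever fully down with the button squeezed, then let go so that the button springs back out and locks the lever down. Leave the other station's lever alone.

Things in the scene. Friction and masses are not known exactly. Their poses are not given: they have to be found in the camera images.
- grip_a (a point): Middle of the black rubber grip, 90 x 24 x 24 mm, at the free end of the lever over the sleeve coupler; moves with it. x runs along the lever to the hinge, y level across the grip, yaw is the station's, pitch the lever's angle above level. Close fingers across it (along y) from above, centred on this point, to squeeze the button; the grip may turn between the fingers.
- hinge_a (a point): Pin of that lever, 225 mm from the grip's middle, 105 mm above the shelf, level, along y. Fixed, at the far end of a 260 x 130 mm station plate whose lever points roughly at the robot. Under the lever lies the sleeve coupler, one straight grey barrel 100 mm long, 62 mm thick. x points away from the grip when the lever is level.
- lever_a (a joint): Angle of that lever, rad: 0 raised (grip 0.65 above level), grows as it swings down, 0.70 at the lower stop (0.05 below level). Without the button it stops dead at about 0.05 to 0.1. With it, 2 to 6 N at the grip swings it; friction keeps it where left. Past about 0.5 the button, let go, springs fully out and locks the lever down; midway it can not.
- release_a (a joint): Travel of that lever's release button, m: 0 out, 0.008 fully in; lever free beyond about 0.0045. A steel paddle 70 x 16 mm centred in the grip's +y side, 9 mm proud, so grip and button measure 33 mm across, 25 mm when squeezed. Spring 2 N at first, 6 N fully in.
- lever_b (a joint): Angle of the identical lever on the other station, which holds the right-angle coupler (two short rusty barrels at right angles, one lying, one upright). Same meaning; to be left raised.

How it is judged:
By the outcome, as a careful person would: the job done as asked, in the order asked, and still so for the second after the job is handed in, with the robot touching nothing.
It also fails if it takes over 35 s, if anything falls off the work surface, if the arm or the gripper's body presses on something with over 40 N, if the wrist force passes 120 N, or if a joint passes its speed limit or range.

ROBOT

A 7-joint arm with a two-finger parallel gripper is mounted at the origin on the work surface. World frame = base frame: x ahead of the robot, y to its left, z up, the work surface at z = 0. Lengths are in m, angles in rad, forces in N, time in s.
With the tool pointing down it reaches from about 0.4 to 0.925 m from the base axis. Payload 4.1 kg.
Tool frame: the origin (TCP) lies at the centre of the arm's flange, where the gripper is bolted on; the fingertips stand 173 mm ahead of it and the grasp point (between the pads) lies 155 mm ahead of it; z points along the fingers, x is the direction in which the jaws open and shut, and the axes are right-handed (so a half turn about z gives the same grasp; the last joint's range is limited). The gripper opens to 85 mm and grips with 20 to 120 N. Pads are 22 mm wide; open, the fingers measure 114 mm over their backs; the gripper's body (76 mm by 85 mm) begins 54 mm behind the grasp point. The pads swing forward as they close: fully open they stand 13 mm farther back than shut.
Start: joints at [-1.34, 0.398, 0.045, 1.537, -0.019, 1.207, -0.051], TCP at [0.21, 0.615, 0.405] pointing down, gripper open.
Joint ranges: [-2.82, 2.82], [-0.49, 2.23], [-1.37, 1.46], [0, 2.46], [-1.36, 4.5], [0.23, 2], [-2.94, 2.94]. Speed limits (rad/s): [2.57, 2.57, 3.14, 3.14, 3.14, 3.14, 3.14].

INTERFACE

Orientations are given as [roll, pitch, yaw] about the fixed x, y, z axes, in that order (R = Rz(yaw) Ry(pitch) Rx(roll)).
In Python, from station import env, eyes gives the robot as it stands.
- The arm moves only by the tool play_rows, never from a script. Its argument "targets" is a list of rows, each a list of 7 numbers: the shift along the tool's x, y, z normalised to -1 to 1, where 1 is 250 mm, then the turn, a rotation vector about the tool's x, y, z normalised to -1 to 1, where 1 is pi rad, then the gripper command: -1 is fully open, 1 is shut, values between are in proportion. A call has 1 to 5 rows; each row is the pose to reach, as a shift and turn from the pose measured when the call began, along the tool's axes at that moment, turning the shorter way round; what a row does not reach only later rows make up. A row lasts 1/12 s, in which the tool goes at most 41.7 mm and 7.16 degrees, less where a joint would pass 70% of its speed; a pose out of reach is approached as far as the arm can. A call with a number of a shift or a turn outside -1 to 1 is refused whole. A call with a gripper value outside its range is refused whole. The fingers move at their own pace and stop on an object; the grip force is fixed at half the most. Time passes only in rows, so rows that repeat a pose let the fingers close. It gives the time, the measured TCP pose, the force and the opening at its end, in the units of the state.
- env.get_state(): the state, without advancing time (a new reading comes with each control period).
- eyes.get_image(name): name is "scene" or "side" or "wrist"; returns a dict with "frame" (400x640x3 uint8, red, green, blue), "fov_y" (degrees; the focal length in pixels is half the picture's height over the tangent of half this angle, whatever the lens; pixels are square), "cx", "cy" (the principal point, pixels), "D" ([k1, k2, p1, p2, k3] as OpenCV has them; the pictures are not rectified), "T" (4x4, takes a point from camera to world coordinates). Camera axes: x right, y down, z forward; pixel columns grow to the right and rows downward; lengths in m; the calibration is good to about 2 mm. A picture is of the moment at which its call begins. There is no depth.
- env.finish_job(): hands the job in, once; it reports no verdict.
The state is a dict: "t": time; "q": joint angles; "dq": joint speeds; "joint_efforts": joint torques, N m; "position": TCP position; "tool_rot": TCP orientation; "contact_force": force on the tool from outside, world axes, zero at the start; "moment": the same for the moment, N m; "width": finger opening in m.
Only numpy, scipy, OpenCV 4.12 (cv2) and the standard library are available. Lean on these libraries where they do the work, as an engineer would, in place of code of your own. Each camera call takes 0.05 s, during which the arm holds its last target.

## Working session

There is one attempt and no reset: what is moved stays moved. The work goes in short steps, Python scripts to look and compute and a tool call to move; the robot and the scene stay as the last step left them, time stands still between calls to the robot, and variables do not carry over. Pictures are saved under pics/ and viewed, and the job is handed in when it is done.

Besides the shell and the picture viewer there is one more tool, called after "Call:" as name(argument=value, ...), one argument or row to a line, values as JSON. play_rows: Moves the arm, as the interface text tells. Its arguments: {"type":"object","properties":{"targets":{"type":"array"}},"required":["targets"]}

```bash
mkdir -p pics; ls; python3 - <<'E'
from station import env, eyes
import cv2, numpy as np
s=env.get_state()
for k,v in s.items(): print(k,np.round(v,4).tolist())
for n in ["scene","side","wrist"]:
    d=eyes.get_image(n); cv2.imwrite(f"pics/{n}0.png",d["frame"][:,:,::-1])
    print(n,d["fov_y"],d["cx"],d["cy"],d["D"],np.round(d["T"],3).tolist())
E
```

```text
pics
t 0.0
q [-1.34, 0.3992, 0.045, 1.5379, -0.0187, 1.2069, -0.0507]
dq [0.0011, 0.0001, -0.0018, -0.0001, -0.0008, 0.0002, 0.0018]
joint_efforts [0.0007, -47.5115, 1.3642, -25.4222, 0.0113, 0.0095, 0.0]
position [0.2104, 0.6147, 0.4036]
tool_rot [3.1414, 0.002, 1.2411]
contact_force [0.2892, 0.5275, -0.0169]
moment [-0.026, 0.0061, -0.0108]
width 0.0851
scene 56.43486928679792 316.9247357102567 200.56169901416817 [0.02033936 0.         0.         0.         0.        ] [[-0.714, 0.426, -0.556, 1.165], [0.7, 0.407, -0.587, 0.549], [-0.024, -0.808, -0.588, 0.767], [0.0, 0.0, 0.0, 1.0]]
side 42.91362424526919 322.3405224209774 201.0937889765516 [-0.15876499  0.          0.          0.          0.        ] [[0.929, -0.289, 0.231, 0.363], [-0.37, -0.714, 0.594, -0.765], [-0.007, -0.637, -0.771, 1.146], [0.0, 0.0, 0.0, 1.0]]
wrist 62.99320104170997 317.32745708185206 197.6051008944236 [-0.02916525  0.          0.          0.          0.        ] [[0.323, 0.895, 0.307, 0.131], [0.947, -0.305, -0.105, 0.641], [-0.001, 0.325, -0.946, 0.372], [0.0, 0.0, 0.0, 1.0]]
```

View pics/scene0.png

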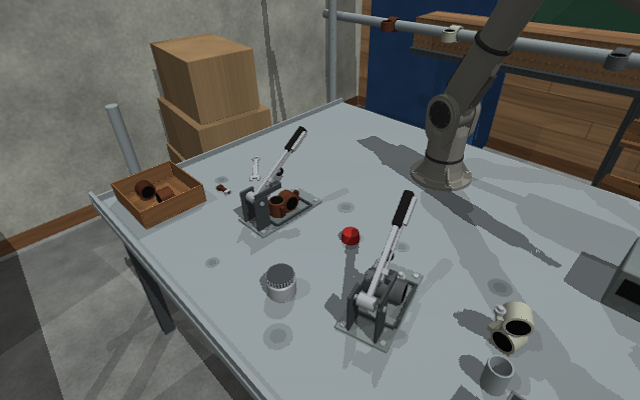

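View pics/side0.png

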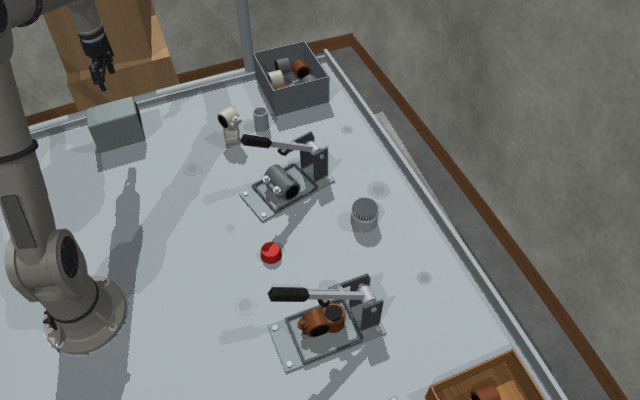

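View pics/wrist0.png

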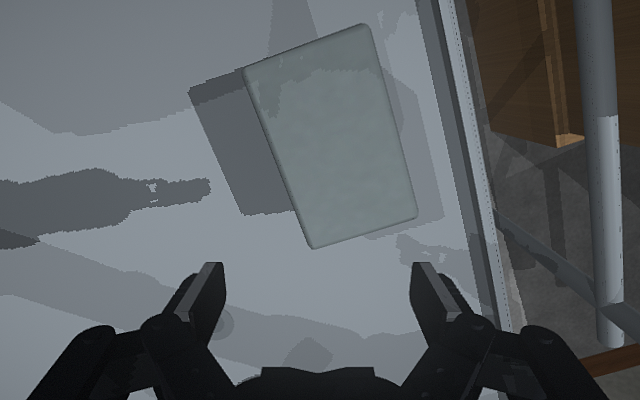

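The sleeve coupler station is at about (375,290) in the scene view and (288,180) in the side view. Its grip is at (404,208) in scene and (256,141) in side. The station with the rusty coupler is the one to leave alone. I'll zoom in next.

```bash
python3 - <<'E'
import cv2
a=cv2.imread("pics/scene0.png")[180:360,320:450]; cv2.imwrite("pics/sc_z.png",cv2.resize(a,None,fx=3.3,fy=3.3,interpolation=cv2.INTER_CUBIC))
a=cv2.imread("pics/side0.png")[115:225,225:345]; cv2.imwrite("pics/si_z.png",cv2.resize(a,None,fx=5,fy=5,interpolation=cv2.INTER_CUBIC))
E
```

```text
(no output)
```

View pics/sc_z.png

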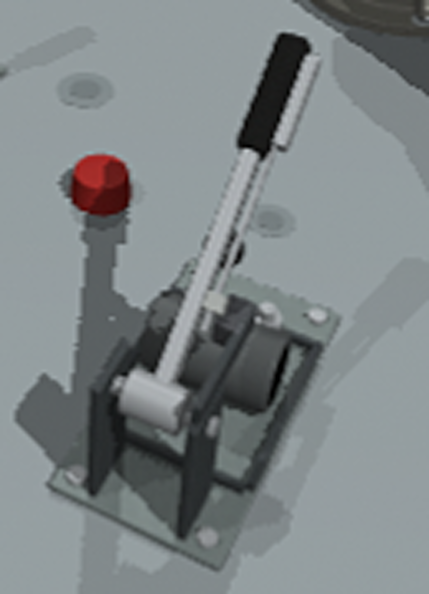

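View pics/si_z.png

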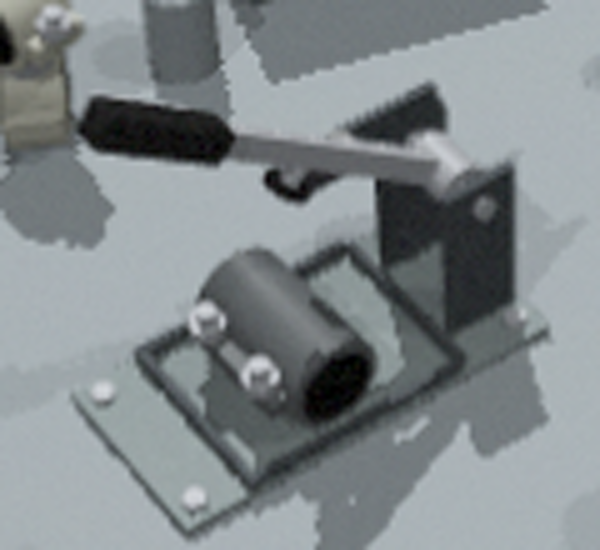

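```bash
cat > h.py <<'E'
from station import env, eyes
import cv2, numpy as np
def K(d):
    f=200/np.tan(np.radians(d["fov_y"])/2); return np.array([[f,0,d["cx"]],[0,f,d["cy"]],[0,0,1]])
def ray(d,p):
    u=cv2.undistortPoints(np.array([[p]],float),K(d),np.array(d["D"],float))[0,0]
    T=np.array(d["T"]); v=T[:3,:3]@[u[0],u[1],1]; return T[:3,3],v/np.linalg.norm(v)
def onz(d,p,z):
    o,v=ray(d,p); return o+v*(z-o[2])/v[2]
def tri(*obs):
    A=0;b=0;L=[]
    for d,p in obs:
        o,v=ray(d,p);P=np.eye(3)-np.outer(v,v);A=A+P;b=b+P@o;L.append((o,P))
    x=np.linalg.solve(A,b); return x,[round(1000*float(np.linalg.norm(P@(x-o))),1) for o,P in L]
def proj(d,X):
    T=np.linalg.inv(np.array(d["T"])); r,_=cv2.Rodrigues(T[:3,:3])
    return cv2.projectPoints(np.array(X,float).reshape(-1,1,3),r,T[:3,3],K(d),np.array(d["D"],float))[0][:,0]
def grip(d,box,thr=45):
    x0,y0,x1,y1=box; m=(d["frame"][y0:y1,x0:x1].max(2)<thr).astype(np.uint8)
    m=cv2.morphologyEx(m,cv2.MORPH_OPEN,np.ones((3,3)))
    n,l,s,c=cv2.connectedComponentsWithStats(m); i=1+np.argmax(s[1:,4])
    ys,xs=np.nonzero(l==i); r=cv2.minAreaRect(np.c_[xs,ys].astype(np.float32))
    P=cv2.boxPoints(r); e=[np.linalg.norm(P[0]-P[1]),np.linalg.norm(P[1]-P[2])]
    a,b=((P[0]+P[1])/2,(P[2]+P[3])/2) if e[0]<e[1] else ((P[1]+P[2])/2,(P[3]+P[0])/2)
    o=np.array([x0,y0]); return np.array([a,b])+o, np.array(r[0])+o, sorted(e), s[i,4]
E
python3 - <<'E'
from h import *
sc=eyes.get_image("scene"); si=eyes.get_image("side")
g1=grip(sc,(385,180,420,240)); g2=grip(si,(235,130,275,155)); print(g1,g2)
e1=g1[0][np.argsort(g1[0][:,1])]; e2=g2[0][np.argsort(g2[0][:,0])]
a=tri((sc,e1[0]),(si,e2[0])); b=tri((sc,e1[1]),(si,e2[1])); c=tri((sc,g1[1]),(si,g2[1])); print(a,b,c)
d=b[0]-a[0]; print("len",np.linalg.norm(d),"yaw",np.arctan2(d[1],d[0]),"pitch",-np.arcsin(d[2]/np.linalg.norm(d)))
S=lambda x,y:(320+x/3.3,180+y/3.3); D=lambda x,y:(225+x/5,115+y/5)
for n,p in dict(A=(50,487),B=(218,568),C=(340,318)).items(): print("sc",n,onz(sc,S(*p),.006))
for n,p in dict(D=(72,395),C=(190,537),B=(550,330)).items(): print("si",n,onz(si,D(*p),.006))
print("hinge",tri((sc,S(153,398)),(si,D(452,168))))
E
```

```text
(array([[408.51616287, 190.4559269 ],
       [395.83545685, 225.03966522]]), array([402.17580986, 207.74779701]), [np.float32(9.670426), np.float32(36.835247)], np.int32(339)) (array([[241.73999977, 138.82000065],
       [270.16000366, 142.87999916]]), array([255.95000076, 140.85000038]), [np.float32(9.6166525), np.float32(28.708538)], np.int32(264))
(array([0.51427683, 0.17601512, 0.267231  ]), [1.1, 1.1]) (array([0.58651374, 0.19397493, 0.2133367 ]), [3.3, 3.3]) (array([0.55008654, 0.18531555, 0.23996187]), [0.5, 0.5])
len 0.09189843544836462 yaw 0.2436828919774237 pitch 0.6266753501603729
sc A [0.77181451 0.18330269 0.006     ]
sc B [0.7381621  0.30606477 0.006     ]
sc C [0.49035092 0.24168427 0.006     ]
si D [0.48722452 0.23091271 0.006     ]
si C [0.52063594 0.10390739 0.006     ]
si B [0.7688577  0.17198097 0.006     ]
hinge (array([0.72761783, 0.23125173, 0.10481143]), [2.8, 2.8])
```

Both views agree: the grip's middle is at about (0.550, 0.185, 0.240), the hinge at about (0.724, 0.231, 0.105) and the yaw is about 0.26. Next, a helper to turn world goals into row numbers.

```bash
cat > go.py <<'E'
from h import *
from scipy.spatial.transform import Rotation as R
YAW=.26
def row(p,yaw=YAW+np.pi/2,s=None):
    s=s or env.get_state(); R0=R.from_euler('xyz',s["tool_rot"]); R1=R.from_euler('xyz',[np.pi,0,yaw])
    t=R0.inv().apply(np.array(p)-s["position"])/.25; w=(R0.inv()*R1).as_rotvec()/np.pi
    return np.round(np.r_[t,w],3).tolist()
E
python3 - <<'E'
from go import *
print(row([.37,.40,.495])); print(row([.55,.185,.495]))
d=eyes.get_image("side")
print("tan",onz(d,(232,146),0),"cup",onz(d,(261,130),0))
E
```

```text
[-0.607, 0.882, -0.362, -0.0, 0.0, -0.188]
[-1.187, 1.842, -0.362, -0.0, 0.0, -0.188]
tan [0.52079626 0.44317543 0.        ] cup [0.63078705 0.47999437 0.        ]
```

Call:
play_rows(
  targets=[
    [-0.15,0.2,-0.36,0,0,-0.04,-1],
    [-0.3,0.4,-0.36,0,0,-0.08,-1],
    [-0.4,0.6,-0.36,0,0,-0.12,-1],
    [-0.5,0.8,-0.36,0,0,-0.16,-1],
    [-0.6,0.92,-0.36,0,0,-0.188,-1],
  ],
)

```text
t: 0.72
position: [0.3224, 0.4706, 0.4843]
tool_rot: [3.14, -0.001, 1.838]
contact_force: [1.0, 0.5, 0.2]
width: 0.0854
```

```bash
python3 - <<'E'
from go import *
print(row([.55,.185,.495])); s=env.get_state(); print(s["t"],s["position"],s["tool_rot"],np.round(s["q"],2))
E
```

```text
[-1.342, 0.576, -0.044, 0.0, -0.0, 0.002]
0.7167 [0.32240138 0.47056626 0.48427274] [ 3.14002976e+00 -1.27743216e-03  1.83828693e+00] [-1.07  0.21  0.03  1.62 -0.01  1.31  0.8 ]
```

Call:
play_rows(
  targets=[
    [-0.16,0.07,-0.04,0,0,0,-1],
    [-0.32,0.14,-0.04,0,0,0,-1],
    [-0.48,0.21,-0.04,0,0,0,-1],
    [-0.63,0.27,-0.04,0,0,0,-1],
    [-0.75,0.32,-0.04,0,0,0,-1],
  ],
)

```text
t: 1.13
position: [0.4501, 0.3086, 0.4945]
tool_rot: [3.139, -0.001, 1.838]
contact_force: [0.5, 0.9, -0.3]
width: 0.0852
```

```bash
python3 - <<'E'
from go import *
print(row([.55,.185,.495]))
E
```

```text
[-0.582, 0.255, -0.002, 0.001, -0.0, 0.002]
```

Call:
play_rows(
  targets=[
    [-0.16,0.07,0,0,0,0,-1],
    [-0.32,0.14,0,0,0,0.002,-1],
    [-0.47,0.2,0,0,0,0.002,-1],
    [-0.582,0.255,0,0,0,0.002,-1],
    [-0.582,0.255,0,0,0,0.002,-1],
  ],
)

```text
t: 1.55
position: [0.554, 0.1763, 0.4946]
tool_rot: [3.137, 0.005, 1.818]
contact_force: [0.1, -0.6, 0.6]
width: 0.0852
```

```bash
python3 - <<'E'
from go import *
print(row([.55,.185,.495]))
d=eyes.get_image("wrist"); cv2.imwrite("pics/w1.png",d["frame"][:,:,::-1])
G=np.array([.55,.1853,.240]); u=np.array([np.cos(.65)*np.cos(.26),np.cos(.65)*np.sin(.26),-np.sin(.65)])
print(proj(d,[G-.045*u,G,G+.045*u,G+.225*u]))
E
```

```text
[0.038, -0.007, -0.002, 0.001, 0.002, -0.004]
[[334.66029277 163.47862941]
 [332.65488879 203.0660535 ]
 [331.18882513 231.84026158]
 [327.89975401 295.89047089]]
```

View pics/w1.png

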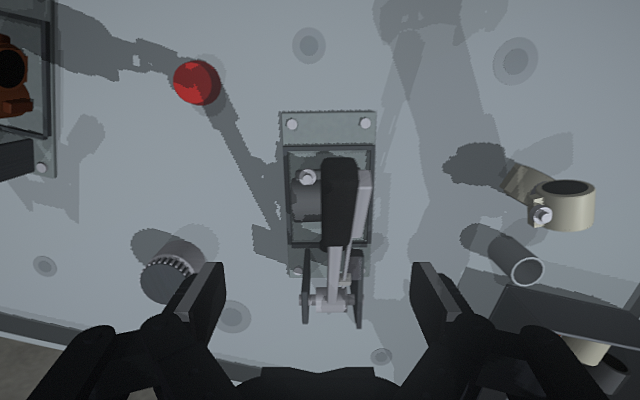

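The wrist view shows the grip (black) from about (340,160) to (337,245), with the button on its right. Predicted positions were about 5 px to the left, so I'll settle the arm and refine.

Call:
play_rows(
  targets=[
    [0.038,-0.007,0,0,0.001,-0.004,-1],
    [0.038,-0.007,0,0,0.002,-0.004,-1],
    [0.038,-0.007,0,0,0.002,-0.004,-1],
  ],
)

```text
t: 1.85
position: [0.5471, 0.1911, 0.4943]
tool_rot: [3.139, -0.006, 1.839]
contact_force: [0.6, 0.4, -0.3]
width: 0.0856
```

```bash
python3 - <<'E'
from go import *
print(row([.55,.185,.495]))
d=eyes.get_image("wrist"); cv2.imwrite("pics/w2.png",d["frame"][:,:,::-1])
G=np.array([.55,.1853,.240]); u=np.array([np.cos(.65)*np.cos(.26),np.cos(.65)*np.sin(.26),-np.sin(.65)])
print(proj(d,[G-.045*u,G,G+.045*u,G+.225*u]))
m=(d["frame"].max(2)<40)
for r in range(140,270,10):
    x=np.nonzero(m[r,300:380])[0]+300
    if len(x): print(r,x.min(),x.max(),x.mean())
E
```

```text
[-0.026, 0.005, -0.003, 0.001, -0.002, 0.003]
[[305.58939043 168.96700838]
 [306.7179596  207.64950367]
 [307.54497019 235.80304515]
 [309.40665011 298.59318308]]
170 300 327 311.82608695652175
180 300 327 313.037037037037
190 300 327 313.5
200 300 326 312.5769230769231
210 300 326 312.4583333333333
220 300 325 312.5416666666667
230 300 324 310.57142857142856
240 300 324 309.0
250 300 321 309.2857142857143
260 342 342 342.0
```

View pics/w2.png

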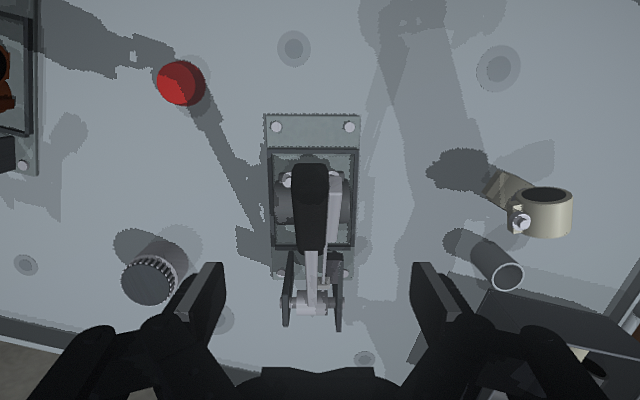

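```bash
python3 - <<'E'
from go import *
G=np.array([.55,.1853,.240]); u=np.array([np.cos(.65)*np.cos(.26),np.cos(.65)*np.sin(.26),-np.sin(.65)])
for i in range(5):
    d=eyes.get_image("wrist"); s=env.get_state()
    f=d["frame"]; m=(f.max(2)<40)
    out=[]
    for r in (190,230):
        x=np.nonzero(m[r,290:360])[0]+290; out+= [x.min(),x.max()]
    print(s["t"],np.round(s["position"],4),np.round(s["tool_rot"],3),out,np.round(proj(d,[G-.045*u,G,G+.045*u])[:,0],1))
cv2.imwrite("pics/w3.png",cv2.resize(f[140:340,220:420,::-1],None,fx=3,fy=3,interpolation=cv2.INTER_CUBIC))
E
```

```text
1.95 [0.5474 0.1903 0.4945] [ 3.139 -0.006  1.838] [np.int64(292), np.int64(328), np.int64(296), np.int64(325)] [306.4 307.4 308.2]
2.0 [0.5475 0.19   0.4945] [ 3.139 -0.005  1.837] [np.int64(293), np.int64(329), np.int64(297), np.int64(326)] [307.1 308.  308.8]
2.05 [0.5476 0.1897 0.4945] [ 3.139 -0.005  1.836] [np.int64(293), np.int64(329), np.int64(297), np.int64(326)] [307.7 308.6 309.3]
2.1 [0.5478 0.1894 0.4945] [ 3.139 -0.005  1.836] [np.int64(294), np.int64(330), np.int64(298), np.int64(327)] [308.2 309.1 309.7]
2.15 [0.5478 0.1892 0.4945] [ 3.139 -0.005  1.835] [np.int64(294), np.int64(330), np.int64(298), np.int64(327)] [308.7 309.5 310.1]
```

View pics/w3.png

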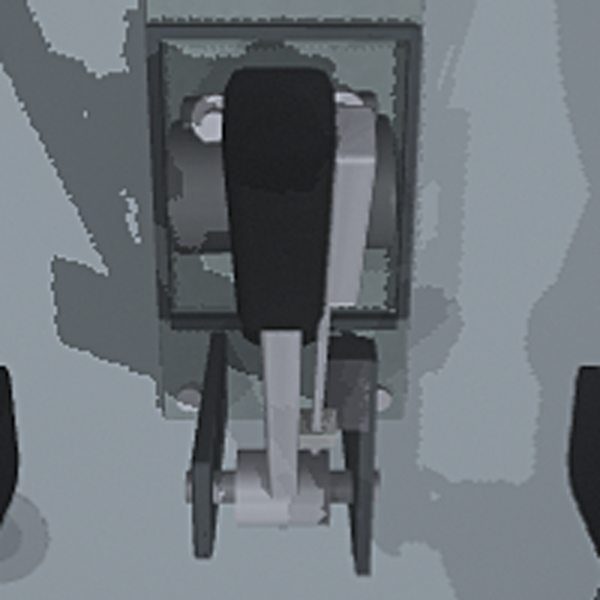

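```bash
python3 - <<'E'
from go import *
print(row([.55,.186,.396]))
E
```

```text
[-0.017, 0.004, 0.394, 0.001, -0.002, 0.001]
```

Call:
play_rows(
  targets=[
    [-0.017,0.004,0.08,0,-0.001,0.001,-1],
    [-0.017,0.004,0.18,0,-0.001,0.001,-1],
    [-0.017,0.004,0.28,0,-0.001,0.001,-1],
    [-0.017,0.004,0.36,0,-0.001,0.001,-1],
    [-0.017,0.004,0.394,0,-0.001,0.001,-1],
  ],
)

```text
t: 2.57
position: [0.549, 0.1859, 0.3929]
tool_rot: [-3.139, -0.001, 1.833]
contact_force: [-0.0, 0.4, -0.3]
width: 0.0856
```

```bash
python3 - <<'E'
from go import *
for n in("scene","side","wrist"):
    d=eyes.get_image(n); cv2.imwrite(f"pics/{n}4.png",d["frame"][:,:,::-1])
    if n!="wrist":
        x,y=dict(scene=(350,150),side=(190,80))[n]
        cv2.imwrite(f"pics/{n}4z.png",cv2.resize(d["frame"][y:y+120,x:x+150,::-1],None,fx=4,fy=4,interpolation=cv2.INTER_CUBIC))
s=env.get_state();print(s["t"],s["position"],s["contact_force"],row([.55,.186,.396]))
E
```

```text
2.7167 [0.55017191 0.18610187 0.39609069] [ 0.5857349  -0.52076161  0.22271122] [-0.0, -0.001, 0.0, 0.001, -0.001, 0.001]
```

View pics/wrist4.png

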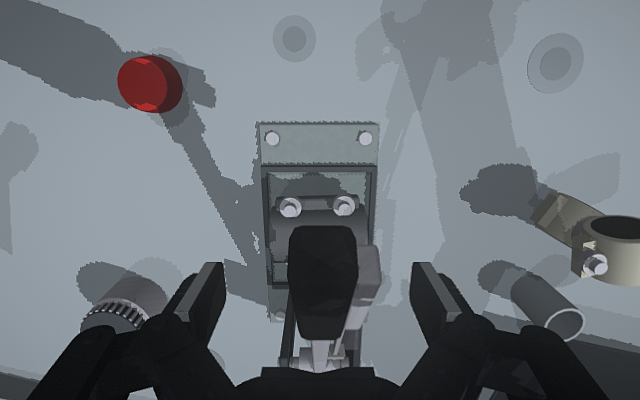

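View pics/side4z.png

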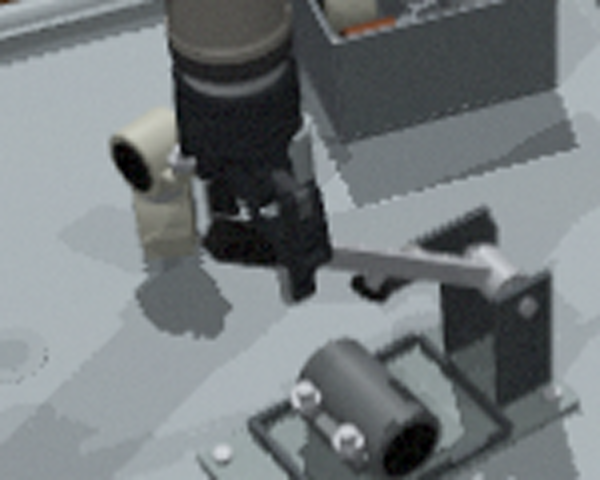

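View pics/scene4z.png

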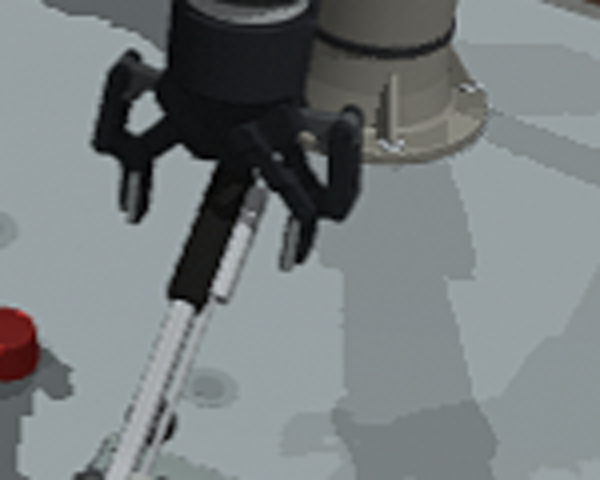

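The grip lies between the pads, slightly toward +y (323 against a midpoint of 318 px). I'll shift about 1 mm and close.

Call:
play_rows(
  targets=[
    [0.005,0,0,0,0,0,-0.4],
    [0.005,0,0,0,0,0,0],
    [0.005,0,0,0,0,0,0.15],
    [0.005,0,0,0,0,0,0.15],
    [0.005,0,0,0,0,0,0.15],
  ],
)

```text
t: 3.13
position: [0.5498, 0.1883, 0.397]
tool_rot: [3.138, -0.004, 1.833]
contact_force: [-1.7, 2.9, 2.0]
width: 0.0366
```

Call:
play_rows(
  targets=[
    [0,0,0,0,0,0,0.3],
    [0,0,0,0,0,0,0.4],
    [0,0,0,0,0,0,0.5],
    [0,0,0,0,0,0,0.5],
    [0,0,0,0,0,0,0.5],
  ],
)

```text
t: 3.55
position: [0.5497, 0.1875, 0.3974]
tool_rot: [3.138, -0.003, 1.833]
contact_force: [-4.6, -0.8, 6.1]
width: 0.0236
```

```bash
python3 - <<'E'
from go import *
for n in("scene","side"):
    d=eyes.get_image(n)
    x,y=dict(scene=(350,150),side=(190,80))[n]
    cv2.imwrite(f"pics/{n}5z.png",cv2.resize(d["frame"][y:y+120,x:x+150,::-1],None,fx=4,fy=4,interpolation=cv2.INTER_CUBIC))
s=env.get_state();print(s["t"],s["position"],s["contact_force"],s["moment"],s["width"])
E
```

```text
3.65 [0.54968198 0.1874758  0.39745116] [-3.58851813 -1.55941661  5.31419649] [-0.45556318  0.577291    0.11857823] 0.02332614502290307
```

View pics/scene5z.png

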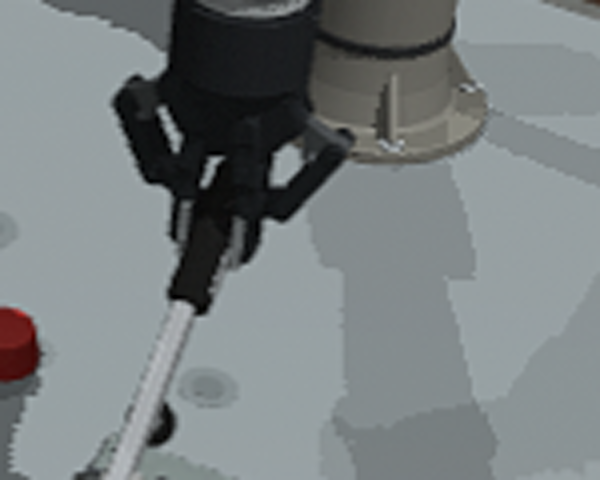

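View pics/side5z.png

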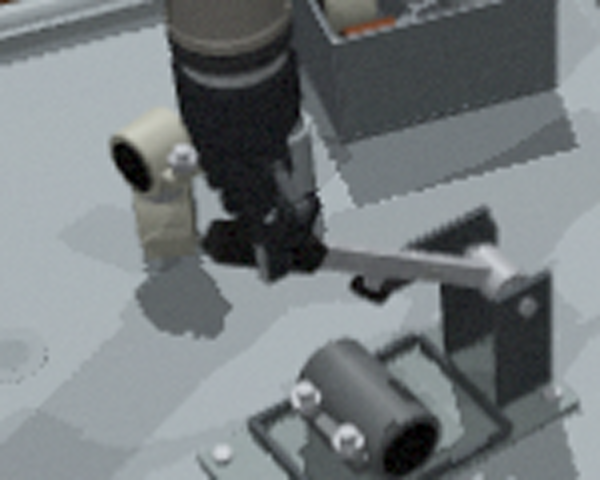

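Width is 23 mm, so the button is squeezed. First part of the arc: about 0.15 rad.

Call:
play_rows(
  targets=[
    [0,-0.019,0.027,0,0,0,0.6],
    [0,-0.039,0.055,0,0,0,0.6],
    [0,-0.056,0.083,0,0,0,0.6],
    [0,-0.073,0.113,0,0,0,0.6],
    [0,-0.073,0.113,0,0,0,0.6],
  ],
)

```text
t: 4.07
position: [0.5318, 0.1826, 0.3685]
tool_rot: [3.138, -0.003, 1.832]
contact_force: [-0.9, 0.7, -1.4]
width: 0.0227
```

```bash
python3 - <<'E'
from go import *
s=env.get_state();print(s["t"],s["position"],s["contact_force"],s["moment"],s["width"])
P=np.array(s["position"])-[0,0,.155]; H=np.array([.724,.2315,.105]); e=np.array([np.cos(.26),np.sin(.26),0]); v=P-H
print("r",np.hypot(v@e,v[2]),"a",.65-np.arctan2(v[2],-v@e), "lat",v@[-e[1],e[0],0])
E
```

```text
4.0667 [0.53175506 0.18263709 0.36852184] [-0.87323084  0.65434747 -1.4000731 ] [ 0.01759727 -0.27444921 -0.06593058] 0.022738020402562623
r 0.22609255492058195 a 0.14935834493422573 lat 0.002201809583476263
```

Call:
play_rows(
  targets=[
    [0,-0.024,0.048,0,0,0,0.6],
    [0,-0.046,0.098,0,0,0,0.6],
    [0,-0.064,0.148,0,0,0,0.6],
    [0,-0.08,0.2,0,0,0,0.6],
    [0,-0.092,0.253,0,0,0,0.6],
  ],
)

```text
t: 4.48
position: [0.5097, 0.1767, 0.3054]
tool_rot: [3.137, -0.003, 1.832]
contact_force: [-3.0, -0.3, 4.2]
width: 0.0232
```

```bash
cat >> go.py <<'E'
def rep():
    s=env.get_state();print(s["t"],np.round(s["position"],4),np.round(s["contact_force"],1),np.round(s["moment"],2),s["width"])
    P=np.array(s["position"])-[0,0,.155]; H=np.array([.724,.2315,.105]); e=np.array([np.cos(.26),np.sin(.26),0]); v=P-H
    print("r",np.hypot(v@e,v[2]),"a",.65-np.arctan2(v[2],-v@e), "lat",v@[-e[1],e[0],0])
    for a in (.4,.5,.55,.6,.65,.7,.72):
        p=.65-a; print(a,row(H-.2255*(np.cos(p)*e-np.array([0,0,np.sin(p)]))+.002*np.array([-e[1],e[0],0])+[0,0,.155]))
E
python3 - <<'E'
from go import *
for n in("scene","side"):
    d=eyes.get_image(n)
    x,y=dict(scene=(340,170),side=(190,80))[n]
    cv2.imwrite(f"pics/{n}6z.png",cv2.resize(d["frame"][y:y+140,x:x+150,::-1],None,fx=4,fy=4,interpolation=cv2.INTER_CUBIC))
rep()
E
```

```text
4.5833 [0.5094 0.1768 0.3036] [ 0.4 -0.2 -4.3] [ 0.13 -0.36  0.01] 0.02299680504620801
r 0.22569561319463802 a 0.45549080847982104 lat 0.0023083731553709143
0.4 [-0.001, 0.012, -0.049, 0.001, -0.001, 0.0]
0.5 [-0.001, -0.006, 0.04, 0.001, -0.001, 0.0]
0.55 [-0.001, -0.012, 0.084, 0.001, -0.001, 0.0]
0.6 [-0.002, -0.015, 0.129, 0.001, -0.001, 0.0]
0.65 [-0.002, -0.017, 0.174, 0.001, -0.001, 0.0]
0.7 [-0.002, -0.016, 0.22, 0.001, -0.001, 0.0]
0.72 [-0.002, -0.015, 0.238, 0.001, -0.001, 0.0]
```

View pics/side6z.png

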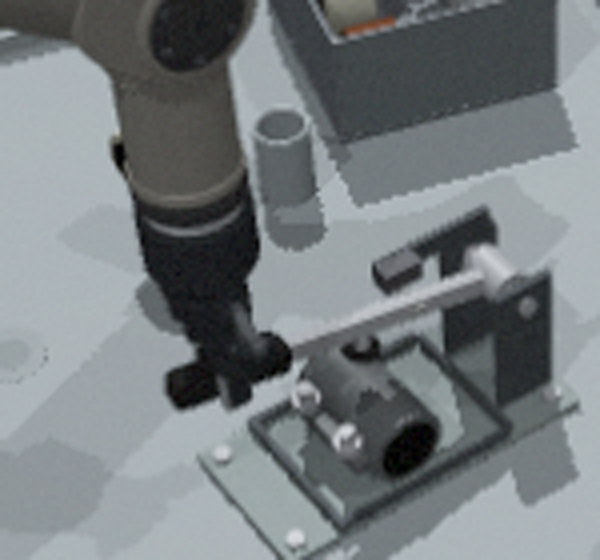

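The lever is following the gripper, which still holds the grip. Continuing to the stop.

Call:
play_rows(
  targets=[
    [-0.001,-0.006,0.04,0,0,0,0.6],
    [-0.001,-0.012,0.084,0,0,0,0.6],
    [-0.001,-0.015,0.129,0,0,0,0.6],
    [-0.001,-0.017,0.174,0,0,0,0.6],
    [-0.001,-0.016,0.205,0,0,0,0.6],
  ],
)

```text
t: 5.0
position: [0.5055, 0.1757, 0.2514]
tool_rot: [3.14, -0.003, 1.832]
contact_force: [-4.0, 0.4, 3.0]
width: 0.0228
```

```bash
python3 -c "
from go import *
rep()"
```

```text
5.0 [0.5055 0.1757 0.2514] [-4.   0.4  3. ] [0.04 0.25 0.03] 0.02284609117801851
r 0.22563993479944308 a 0.6882408225750439 lat 0.002270096317444439
0.4 [-0.0, 0.028, -0.258, 0.001, -0.001, 0.0]
0.5 [-0.001, 0.01, -0.169, 0.001, -0.001, 0.0]
0.55 [-0.001, 0.005, -0.125, 0.001, -0.001, 0.0]
0.6 [-0.001, 0.001, -0.08, 0.001, -0.001, 0.0]
0.65 [-0.001, -0.0, -0.035, 0.001, -0.001, 0.0]
0.7 [-0.001, 0.001, 0.011, 0.001, -0.001, 0.0]
0.72 [-0.001, 0.002, 0.029, 0.001, -0.001, 0.0]
```

Call:
play_rows(
  targets=[
    [0,0,0.01,0,0,0,0.6],
    [0,0.001,0.018,0,0,0,0.6],
    [0,0.001,0.024,0,0,0,0.6],
    [0,0.001,0.024,0,0,0,0.6],
  ],
)

```text
t: 5.33
position: [0.506, 0.1757, 0.2486]
tool_rot: [-3.141, -0.004, 1.832]
contact_force: [-13.5, -3.6, 30.2]
width: 0.0231
```

```bash
python3 -c "
from go import *
rep()"
```

```text
5.3333 [0.506  0.1757 0.2486] [-13.5  -3.6  30.2] [-0.67  2.2   0.07] 0.02307267640425957
r 0.2253204075470978 a 0.7004661707697134 lat 0.0020937536260762844
0.4 [0.001, 0.026, -0.269, -0.0, -0.001, 0.0]
0.5 [0.0, 0.008, -0.18, -0.0, -0.001, 0.0]
0.55 [0.0, 0.003, -0.136, -0.0, -0.001, 0.0]
0.6 [-0.0, -0.001, -0.091, -0.0, -0.001, 0.0]
0.65 [-0.0, -0.002, -0.045, -0.0, -0.001, 0.0]
0.7 [-0.0, -0.001, -0.0, -0.0, -0.001, 0.0]
0.72 [-0.0, 0.0, 0.018, -0.0, -0.001, 0.0]
```

The lever is at the lower stop (a ≈ 0.70, 30 N). I'll relax the press, then open.

Call:
play_rows(
  targets=[
    [0,0,0.002,0,0,0,0.6],
    [0,0,0.002,0,0,0,0.3],
    [0,0,0.002,0,0,0,0],
    [0,0,0.002,0,0,0,-0.5],
    [0,0,0.002,0,0,0,-0.7],
  ],
)

```text
t: 5.75
position: [0.5066, 0.1752, 0.2478]
tool_rot: [3.141, -0.003, 1.832]
contact_force: [0.3, -0.4, -0.4]
width: 0.065
```

Call:
play_rows(
  targets=[
    [0,0,0,0,0,0,-0.7],
    [0,0,0,0,0,0,-0.7],
  ],
)

```text
t: 5.92
position: [0.507, 0.1746, 0.2476]
tool_rot: [3.141, -0.002, 1.831]
contact_force: [-0.9, 0.5, -0.1]
width: 0.0726
```

```bash
python3 - <<'E'
from go import *
rep()
for n in("scene","side","wrist"):
    d=eyes.get_image(n); cv2.imwrite(f"pics/{n}7.png",d["frame"][:,:,::-1])
E
```

```text
5.9167 [0.507  0.1746 0.2476] [-0.9  0.5 -0.1] [ 0.03  0.04 -0.  ] 0.07262083867129941
r 0.22464283285981837 a 0.7053141726117542 lat 0.000831585377569328
0.4 [0.005, 0.024, -0.273, 0.0, -0.001, 0.0]
0.5 [0.005, 0.006, -0.184, 0.0, -0.001, 0.0]
0.55 [0.005, -0.0, -0.14, 0.0, -0.001, 0.0]
0.6 [0.005, -0.004, -0.095, 0.0, -0.001, 0.0]
0.65 [0.005, -0.005, -0.05, 0.0, -0.001, 0.0]
0.7 [0.005, -0.004, -0.005, 0.0, -0.001, 0.0]
0.72 [0.005, -0.003, 0.013, 0.0, -0.001, 0.0]
```

View pics/wrist7.png

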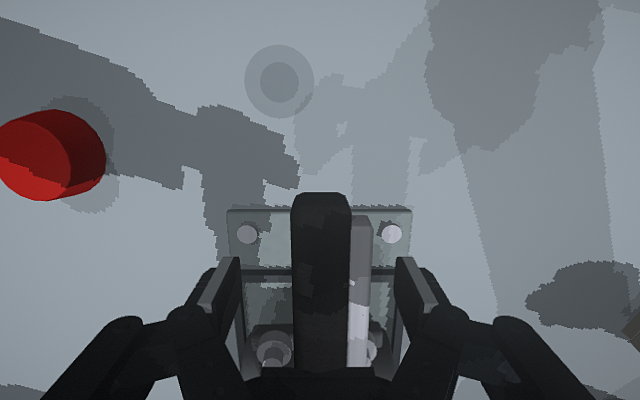

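The wrist view shows the fingers clear on both sides. The button stands out at columns 350 to 372, about 9 mm against the 24 mm grip (58 px). Lifting straight up.

Call:
play_rows(
  targets=[
    [0,0,-0.08,0,0,0,-0.7],
    [0,0,-0.2,0,0,0,-0.7],
    [0,0,-0.35,0,0,0,-0.7],
    [0,0,-0.5,0,0,0,-0.7],
    [0,0,-0.6,0,0,0,-0.7],
  ],
)

```text
t: 6.48
position: [0.5073, 0.1744, 0.4014]
tool_rot: [3.136, -0.003, 1.831]
contact_force: [0.9, -0.7, 0.4]
width: 0.0728
```

Call:
play_rows(
  targets=[
    [0,0,-0.05,0,0,0,-0.7],
    [0,0,-0.1,0,0,0,-0.7],
    [0,0,-0.1,0,0,0,-0.7],
    [0,0,-0.1,0,0,0,-0.7],
  ],
)

```text
t: 6.82
position: [0.5072, 0.1742, 0.4267]
tool_rot: [3.135, -0.003, 1.831]
contact_force: [-0.3, -0.4, -0.5]
width: 0.0728
```

```bash
python3 - <<'E'
from go import *
I={n:eyes.get_image(n) for n in("scene","side","wrist")}
for n,d in I.items(): cv2.imwrite(f"pics/{n}8.png",d["frame"][:,:,::-1])
H=np.array([.724,.2315,.105]); e=np.array([np.cos(.26),np.sin(.26),0])
for a in(.6,.7):
    p=.65-a; u=np.cos(p)*e-np.array([0,0,np.sin(p)])
    for n in("side","wrist"): print(a,n,proj(I[n],[H-.27*u,H-.18*u]).round(1).tolist())
a=I["side"]["frame"][110:230,200:350,::-1]; cv2.imwrite("pics/side8z.png",cv2.resize(a,None,fx=4,fy=4,interpolation=cv2.INTER_CUBIC))
s=env.get_state(); print(s["t"],s["position"],s["contact_force"])
E
```

```text
0.6 side [[232.3, 187.5], [260.6, 173.8]]
0.6 wrist [[316.1, 133.2], [316.1, 229.2]]
0.7 side [[233.7, 194.0], [261.3, 178.2]]
0.7 wrist [[316.1, 129.0], [316.1, 221.6]]
6.9667 [0.50680239 0.17421605 0.42495645] [ 0.36498962 -0.10162043 -0.18621823]
```

View pics/wrist8.png

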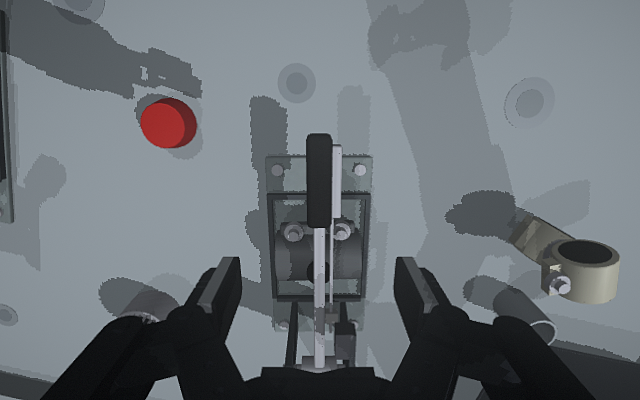

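View pics/side8z.png

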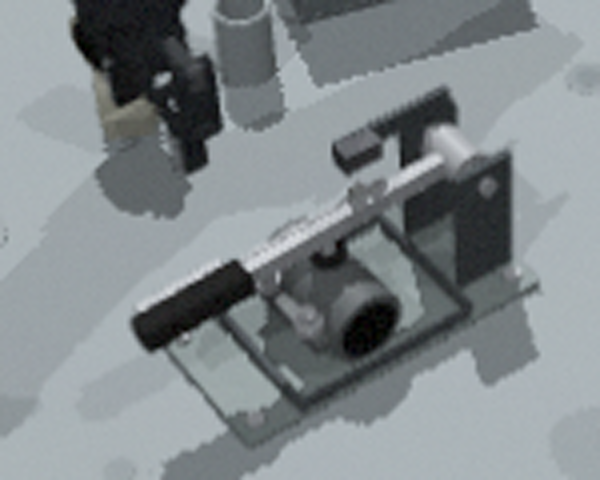

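View pics/scene8.png

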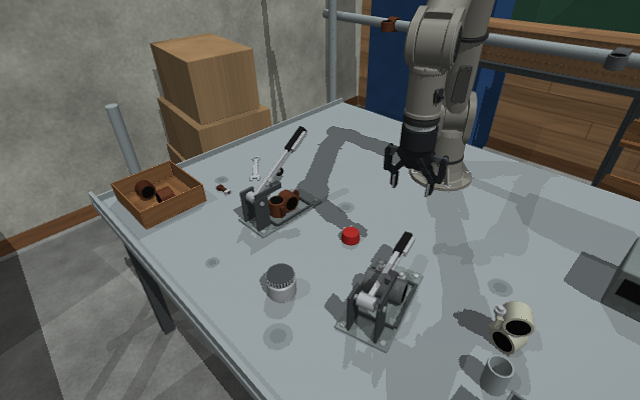

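The lever is down: the grip ends match the prediction for 0.70 in the side view. The button is fully out (24 px of grip, 10 px of button, so about 9 mm), and lever B is still raised as at the start.

```bash
python3 -c "
from station import env
print(env.finish_job())"
```

```text
the job is handed in; nothing more can be done
None
```

I squeezed the button on the lever over the sleeve coupler, swung the lever down to its lower stop and let go. I then lifted the gripper clear and handed the job in about 7 s after the start.

- **Lever position:** the arm measured about 0.70 rad at the stop, with a 30 N press there that I relaxed before opening the fingers. After release, the grip's ends in the side view lay within about 3 px of where they should be at 0.70.
- **Button:** in the wrist view it stands about 9–10 mm out of the grip, so it looks fully sprung and locked. I did not test the lock by pulling on the lever.
- **Other lever:** it looks raised and unmoved in the last scene picture.
- **Contact:** the gripper touches nothing and the contact force is about 0 N.
- **Disagreements:** the cameras differed by about 2–3 mm on the sideways position of the grip. While squeezed, the gripper read a width of 23 mm, not the expected 25 mm. Neither affected the result.

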